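Load a cast plate into the drill jig

TASK

Load the round-nosed bronze plate into the drill jig: pick it up off the bench, lay it flat on the jig's open front with its round nose at the mouth of the channel and let go; then take it again by its narrow tail and slide it under the bush plate until the nose is fully home against the end stop. Then slide the jig's bolt fully in behind the plate to lock it, and leave the square plate where it lies.

Things in the scene. Friction and masses are not known exactly. Their poses are not given: they have to be found in the camera images.
- fixing_plate: round-nosed flat cast bronze plate, 7 mm thick, 0.3 kg. Body 56 mm wide, 90 mm long, half-round front (nose, radius 28 mm); behind its two 18 mm shoulders a narrow tail 20 mm wide, 55 mm long on the centre line. Origin: underside, at the balance point, 62 mm behind the nose tip, 28 mm ahead of the shoulders. x points to the nose, z up. Can be gripped there across its 56 mm
- plate_nose (a point): tip of the plate's round nose, on the underside, 62 mm ahead of the plate's origin; axes as the plate's. Two round spots of 18 mm, raised by under 1 mm, mark the plate's top 20 and 52 mm behind the nose
- plate_tail (a point): middle of the narrow tail, on the underside, 57.5 mm behind the plate's origin, 29.5 mm behind the shoulders; grip it across its 20 mm width; axes as the plate's
- jig: steel drill jig, fixed on the bench. Origin: on the bench under the middle of the channel's mouth; x points into the channel, y to the side with the bolt, z up. Base plate 12 mm high, x = -106 to +99, y = -48 to +48 mm; x = -106 to 0 is the open front. Bush plate with two drill bushes bridges the rails from x = 20 to 80 mm, underside 21, bush tops 36 mm above the bench: the channel opens only to the front
- jig_mouth (a point): middle of the channel's mouth, on the base plate (12 mm above the bench); axes as the jig's. The plate slides easily on the steel (friction 0.3). Channel 59 mm wide between two side rails 14 mm wide, tops 21 mm above the bench. A plate laid on the open front with its nose 10 mm before the mouth has its tail overhanging the base's front edge
- jig_stop (a point): middle of the end stop's face at the channel's end, 86 mm beyond the mouth, 12 mm above the bench; axes as the jig's. With the plate home its nose is here, its shoulders are 4 mm and its tail's middle 33.5 mm outside the mouth
- bolt (a joint): sliding bolt on the jig's +y side, m: 0 drawn out, 0.028 fully in; moves along the jig's -y, stays where left (friction 1.5 N). Bar 12 mm wide, at jig x = -12.5 mm, 13.5 to 21.5 mm above the bench; its nose is at y = 42 mm drawn out, 14 mm fully in: then just behind the plate's shoulder, beside the tail. Passes only if the plate is home. Guide block y = 49 to 71 mm, 27 mm high
- bolt_knob (a point): middle of the bolt's upright round post, diameter 15 mm; this point is 34.5 mm above the bench, the post's foot 21.5 mm, its top 56.5 mm. At jig x = -12.5, y = 104 mm with the bolt drawn out, y = 76 mm fully in. Axes as the jig's
- cover_plate: the other bronze plate: square-ended, 96 x 62 x 7 mm with a raised middle, no tail; lies flat on the bench and stays there. Origin: centre of its underside

How it is judged:
On the way, in this order (a step that is already met when the one before it is completed fails the run):
1. the plate lies flat and let go on the jig's open front, nose at the mouth of the channel (from 60 mm before it to 19 mm inside, before the bush plate) and pointing in (x of plate_nose in the frame of jig between -0.06 and 0.019 m and y of plate_nose in the frame of jig between -0.02 and 0.02 m and x of plate_tail in the frame of jig below -0.09 m and z of fixing_plate in the frame of jig between 0.008 and 0.016 m and angle between fixing_plate's own z axis and vertical below 0.06 rad and contact force between the fingers and fixing_plate below 0.1 N and linear speed of fixing_plate below 0.02 m/s), for 0.2 s.
2. the plate is taken again by its tail (contact force between the fingers and fixing_plate above 0.5 N and horizontal distance between the grasp point and plate_tail below 0.028 m and x of plate_nose in the frame of jig below 0.06 m), for 0.1 s.
3. the plate is home: nose within 4 mm of the end stop, between the rails (x of plate_nose in the frame of jig above 0.082 m and y of plate_nose in the frame of jig between -0.004 and 0.004 m and z of fixing_plate in the frame of jig below 0.015 m), for 0.2 s.
At the end, for the whole second after the job is handed in: The round-nosed plate lies flat and at rest in the jig's channel with its nose within 4 mm of the end stop, the bolt is in to within 4 mm of its full 28 mm, and the square plate lies within 30 mm of where it was (all of step 3 and z of fixing_plate in the frame of jig above 0.009 m and angle between fixing_plate's own z axis and vertical below 0.05 rad and angle between the x axis of fixing_plate and the x axis of jig, either way round below 0.08 rad and value of joint bolt above 0.024 m and linear speed of fixing_plate below 0.01 m/s and distance of cover_plate from where it was at the start of the episode below 0.03 m); the robot touches nothing.
It fails at once if the square plate is shifted by more than 30 mm (distance of cover_plate from where it was at the start of the episode above 0.03 m).
It also fails if it takes over 59 s, if anything falls off the work surface, if the arm or the gripper's body presses on something with over 40 N, if the wrist force passes 120 N, or if a joint passes its speed limit or range.

ROBOT

A 6-joint arm with a two-finger parallel gripper is mounted at the origin on a cart in front of the work surface, level with it; the furniture and walls round the work are solid. World frame = base frame: x ahead of the robot, y to its left, z up, the work surface at z = 0. Lengths are in m, angles in rad, forces in N, time in s.
With the tool pointing down it reaches from about 0.35 to 0.775 m from the base axis. Payload 7.3 kg.
Tool frame: the origin (TCP) lies at the very end of the fingers, on their centre line; the grasp point (between the pads) lies 19 mm behind it; z points along the fingers, y is the direction in which the jaws open and shut (so a half turn about z gives the same grasp; the last joint's range is limited). The gripper opens to 92 mm and grips with 3 to 60 N. Pads are 19 mm wide; open, the fingers measure 130 mm over their backs; the gripper's body (75 mm by 190 mm) begins 47 mm behind the grasp point.
Start: joints at [1.057, 0.342, 1.524, -0, 1.275, -0.146], TCP at [0.189, 0.49, 0.227] pointing down, gripper open.
Joint ranges: [-2.53, 2.53], [-0.77, 2.02], [0.04, 2.7], [-1, 4.14], [0.28, 2.66], [-3.11, 3.11]. Speed limits (rad/s): [2.57, 2.57, 3.14, 3.14, 3.14, 3.14].

INTERFACE

Orientations are given as a rotation vector (axis times angle).
In Python, from workcell import * gives the robot as it stands.
- The arm moves only by the shell command python3 -m creep 'ROWS' [OPENING]. ROWS is text: rows parted by semicolons, each of 4 numbers parted by spaces: the shift along the tool's x, y, z in mm, then the turn about the tool's z in rad. A call has 1 to 12 rows; each row is the pose to reach, as a shift and turn from the pose commanded when the call began, along the tool's axes at that moment; what a row does not reach only later rows make up. A row lasts 1/12 s, in which the tool goes at most 41.7 mm and 7.16 degrees, less where a joint would pass 70% of its speed; a pose out of reach is approached as far as the arm can. A call with a gripper value outside its range is refused whole. OPENING is the finger opening in mm, from 0 to 91.8, set as the call begins (- or left out, the last holds). The fingers move at their own pace and stop on an object; the grip force is fixed at half the most. Time passes only in rows, so rows that repeat a pose let the fingers close. It gives the time, the measured TCP pose, the force and the opening at its end, in the units of the state.
- state(): the state, without advancing time (a new reading comes with each control period).
- read_camera(name): name is "side" or "top" or "wrist"; returns the picture (400x640x3 uint8, red, green, blue); there is no depth.
- calibration(name): a dict with "fx", "fy", "cx", "cy" (pixels), "rvec" (rotation vector, rad) and "tvec" (3), from world to camera coordinates, as OpenCV has them; the wrist camera has in their place "tool_from_camera" (4x4, takes a point from camera to tool coordinates, whose origin is the TCP and whose axes are the flange's). Camera axes: x right, y down, z forward; pixel columns grow to the right and rows downward; lengths in m; the calibration is good to about 2 mm. A picture is of the moment at which its call begins: read the wrist's pose just before it. calibration takes no time and is no camera call.
- sign_off(): hands the job in, once; it reports no verdict.
The state is a dict: "time_s": time; "joints": joint angles; "joint_velocities": joint speeds; "effort": joint torques, N m; "tool_pos": TCP position; "tool_rot": TCP orientation; "ft_force": force on the tool from outside, world axes, zero at the start; "wrist_torque": the same for the moment, N m; "finger_gap": opening from 0.0 (shut) to 1.0 (fully open).
Only numpy, scipy, OpenCV 4.12 (cv2) and the standard library are available. Lean on these libraries where they do the work, as an engineer would, in place of code of your own. Each camera call takes 0.05 s, during which the arm holds its last target.

## Working session

There is one attempt and no reset: what is moved stays moved. The work goes in short steps, Python scripts to look and compute and a shell command to move; the robot and the scene stay as the last step left them, time stands still between calls to the robot, and variables do not carry over. Pictures are saved under pics/ and viewed, and the job is handed in when it is done.

```bash
ls; mkdir -p pics; python3 - <<'E'
from workcell import *
import cv2
s=state();print(s)
for n in ("side","top","wrist"):
    print(n,calibration(n))
    cv2.imwrite(f"pics/{n}0.png",read_camera(n)[:,:,::-1])
E
```

```text
pics
{'time_s': 0.0, 'joints': array([ 1.05701090e+00,  3.42751981e-01,  1.52502372e+00, -1.56411733e-05,
        1.27537282e+00, -1.46019566e-01]), 'joint_velocities': array([ 0.00040747,  0.00103128, -0.0013219 ,  0.00104225,  0.00081279,
       -0.00018495]), 'effort': array([-1.88103637e-03, -4.31244206e+01, -2.44224072e+01,  7.14351330e-02,
        5.60650940e-02, -1.35426849e-04]), 'tool_pos': array([0.1885471 , 0.48954246, 0.22602743]), 'tool_rot': array([-5.74338441e-01, -3.08814777e+00,  2.31940055e-03]), 'ft_force': array([-0.11034804,  0.25736793,  0.05645043]), 'wrist_torque': array([-0.00224158,  0.0058196 ,  0.01736636]), 'finger_gap': 1.0016572859499542}
side {'fx': 478.04808551425896, 'fy': 478.04808551425896, 'cx': 312.82323521692587, 'cy': 195.79141638551235, 'rvec': array([ 2.03241324,  0.18737208, -0.0873003 ]), 'tvec': array([-0.56756433, -0.01895718,  1.36896839])}
top {'fx': 406.02294953638005, 'fy': 406.02294953638005, 'cx': 321.721076882781, 'cy': 208.17466207978296, 'rvec': array([ 2.15104126, -2.16365775,  0.17814062]), 'tvec': array([-0.0606453 ,  0.54973521,  0.81986222])}
wrist {'fx': 357.1727727163092, 'fy': 357.1727727163092, 'cx': 314.58840685029986, 'cy': 201.93119266787826, 'tool_from_camera': array([[-5.27361176e-04, -9.66492143e-01, -2.56695654e-01,
         6.89251804e-02],
       [ 9.99999857e-01, -4.87761148e-04, -2.17938179e-04,
         4.74268359e-04],
       [ 8.54293713e-05, -2.56695732e-01,  9.66492263e-01,
        -1.59250254e-01],
       [ 0.00000000e+00,  0.00000000e+00,  0.00000000e+00,
         1.00000000e+00]])}
```

View pics/top0.png

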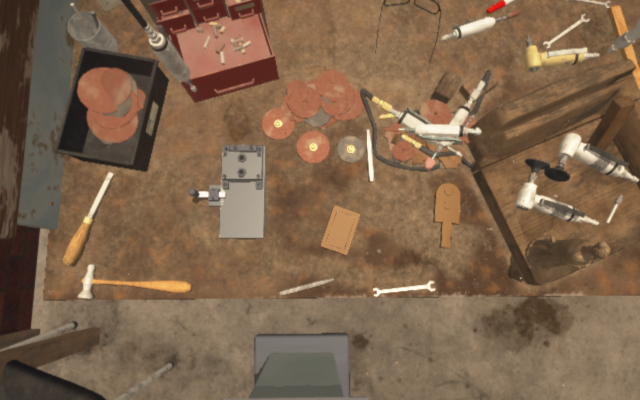

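View pics/side0.png

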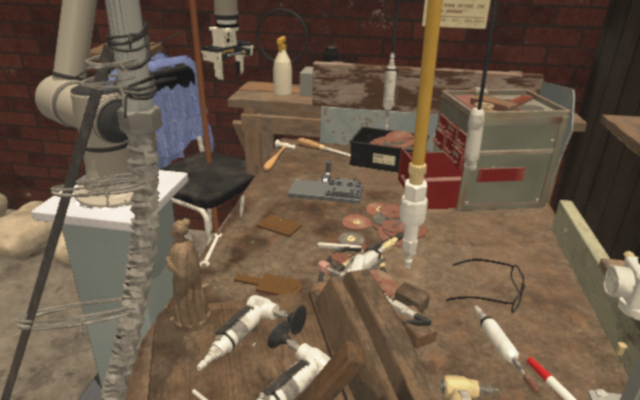

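View pics/wrist0.png

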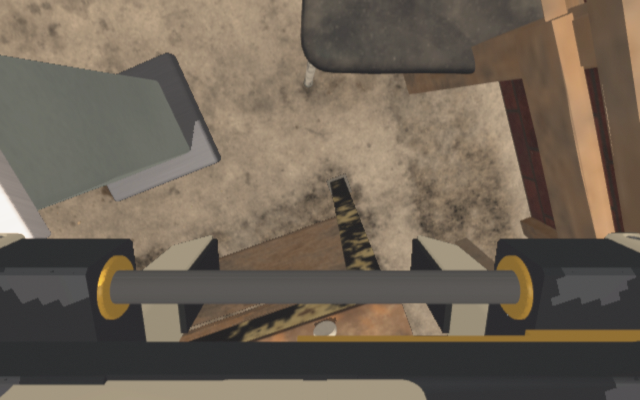

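The top view shows the round-nosed plate near (447,215) with its nose up. The jig is near (242,192) with its open front toward the robot and the bolt to the left, and the cover plate is at (341,230). The side view shows all three too. Next I'll get coarse positions from both views.

```bash
cat > h.py <<'E'
import numpy as np, cv2
from workcell import *
from scipy.spatial.transform import Rotation as R
def cam(name,pose=None):
    c=calibration(name); K=np.array([[c['fx'],0,c['cx']],[0,c['fy'],c['cy']],[0,0,1]])
    if name=='wrist':
        T=np.eye(4);T[:3,:3]=R.from_rotvec(pose[1]).as_matrix();T[:3,3]=pose[0]
        M=T@c['tool_from_camera']; return K,M[:3,:3],M[:3,3]
    r=R.from_rotvec(c['rvec']).as_matrix(); return K,r.T,-r.T@c['tvec']
def ray(C,p):
    K,r,o=C; d=r@np.linalg.solve(K,[p[0],p[1],1]); return o,d/np.linalg.norm(d)
def onz(C,p,z):
    o,d=ray(C,p); return o+d*(z-o[2])/d[2]
def tri(C1,p1,C2,p2):
    (a,u),(b,v)=ray(C1,p1),ray(C2,p2)
    s=np.linalg.lstsq(np.c_[u,-v],b-a,rcond=None)[0]
    P,Q=a+u*s[0],b+v*s[1]; return (P+Q)/2,np.linalg.norm(P-Q)
def proj(C,P):
    K,r,o=C; q=K@(r.T@(np.asarray(P)-o)); return q[:2]/q[2]
def totool(P,s):  # world point -> tool axes shift mm from current TCP
    return R.from_rotvec(s['tool_rot']).as_matrix().T@(np.asarray(P)-s['tool_pos'])*1000
E
python3 - <<'E'
from h import *
t=cv2.imread('pics/top0.png')
a=cv2.resize(t[140:260,180:310],None,fx=5,fy=5,interpolation=cv2.INTER_CUBIC)
b=cv2.resize(t[170:260,310:470],None,fx=5,fy=5,interpolation=cv2.INTER_CUBIC)
cv2.imwrite('pics/a.png',a);cv2.imwrite('pics/b.png',b)
s=cv2.imread('pics/side0.png')
cv2.imwrite('pics/c.png',cv2.resize(s[150:310,220:370],None,fx=5,fy=5,interpolation=cv2.INTER_CUBIC)[:600] if 0 else cv2.resize(s[155:305,220:380],None,fx=4,fy=4,interpolation=cv2.INTER_CUBIC))
T=cam('top');S=cam('side');print(T[2],S[2])
for p in [(447,184),(446,247),(220,237),(263,237),(263,146),(222,146)]: print(p,onz(T,p,0.007))
E
```

```text
[ 0.4270019  -0.04466102  0.89091834] [ 0.7573992  -1.11660695  0.61326867]
(447, 184) [ 0.60747997 -0.34495364  0.007     ]
(446, 247) [ 0.46727033 -0.33550958  0.007     ]
(220, 237) [0.49198627 0.15624379 0.007     ]
(263, 237) [0.49144434 0.06337284 0.007     ]
(263, 146) [0.69553398 0.06605806 0.007     ]
(222, 146) [0.69561248 0.15751834 0.007     ]
```

View pics/a.png

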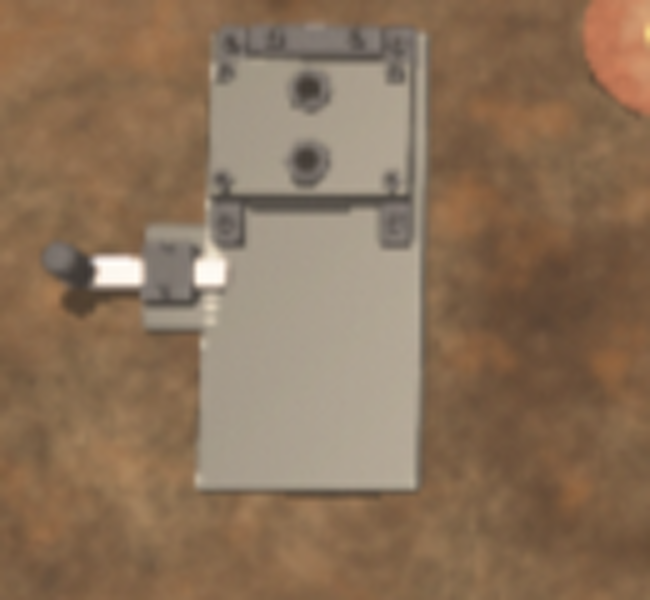

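View pics/b.png

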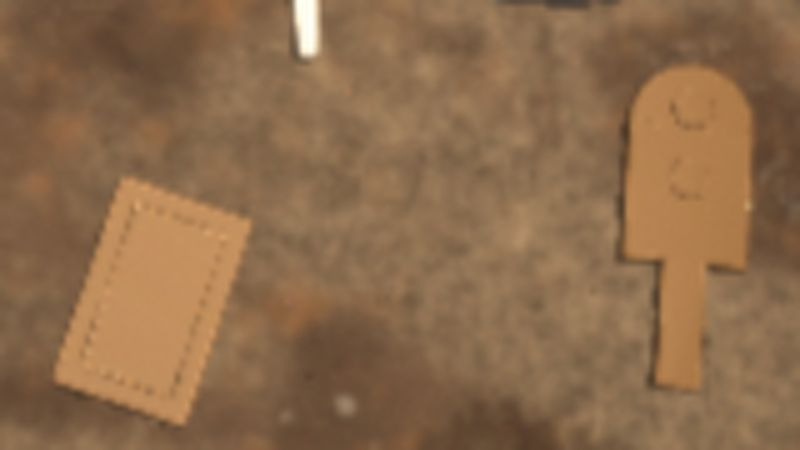

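View pics/c.png

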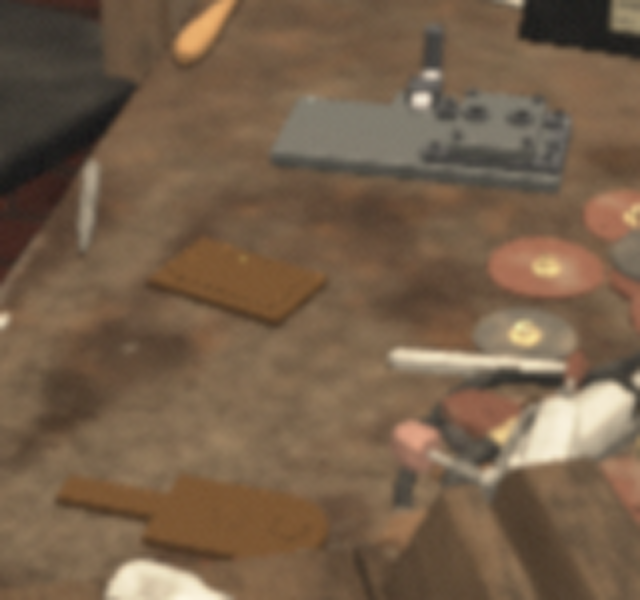

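```bash
python3 - <<'E'
from h import *
T=cam('top');S=cam('side')
ft=lambda p:((p[0]+.5)/5-.5+310,(p[1]+.5)/5-.5+170)
fa=lambda p:((p[0]+.5)/5-.5+180,(p[1]+.5)/5-.5+140)
fs=lambda p:((p[0]+.5)/4-.5+220,(p[1]+.5)/4-.5+155)
for n,a,b in [('tail +y',(655,386),(68,479)),('tail -y',(700,388),(57,496)),('shoulder+y',(622,260),(178,477)),('sh -y',(745,268),(145,538))]:
    print(n,*tri(T,ft(a),S,fs(b)))
for n,a,b in [('jig front+y',(197,488),(297,97)),('front -y',(416,489),(272,160)),('knob top',(62,258),(433,28))]:
    print(n,*tri(T,fa(a),S,fs(b)))
for n,a in [('nose',(692,64)),('spot1',(692,108)),('spot2',(688,178)),('sh+',(622,260)),('sh-',(745,268)),('t+',(655,386)),('t-',(700,388)),]: print(n,onz(T,ft(a),.007))
for n,a,z in [('bush1',(308,88),.036),('bush2',(307,160),.036),('fr+',(197,488),.012),('fr-',(416,489),.012),('knob',(62,258),.0565)]: print(n,onz(T,fa(a),z))
s=state();print(totool([0.40,-0.33,0.25],s),R.from_rotvec(s['tool_rot']).as_matrix())
t=cv2.imread('pics/top0.png');cv2.imwrite('pics/d.png',cv2.resize(t[60:300,420:640],None,fx=2.5,fy=2.5))
t=cv2.imread('pics/side0.png');cv2.imwrite('pics/e.png',cv2.resize(t[220:400,200:450],None,fx=3,fy=3))
E
```

```text
tail +y [ 0.46812809 -0.32496613  0.00269604] 0.00031324952768134386
tail -y [ 0.46765576 -0.34372438  0.00524622] 0.0016730497535517139
shoulder+y [ 0.52433561 -0.3126731   0.00323699] 0.0015551654225902849
sh -y [ 0.52102713 -0.36690848  0.00379461] 0.0027871756444477675
jig front+y [0.49116739 0.15774381 0.00951501] 0.00044411263826991216
front -y [0.49165654 0.06456452 0.00250691] 0.0015638003706081138
knob top [0.58480359 0.20642858 0.05385185] 0.0011496519515271353
nose [ 0.61111757 -0.34739315  0.007     ]
spot1 [ 0.59112575 -0.34635316  0.007     ]
spot2 [ 0.55958706 -0.34292588  0.007     ]
sh+ [ 0.5231805  -0.31175698  0.007     ]
sh- [ 0.51936119 -0.36615564  0.007     ]
t+ [ 0.46778104 -0.32365824  0.007     ]
t- [ 0.46678463 -0.34340569  0.007     ]
bush1 [0.66180133 0.10899135 0.036     ]
bush2 [0.63000092 0.10875896 0.036     ]
fr+ [0.49120036 0.15723768 0.012     ]
fr- [0.49021883 0.0631808  0.012     ]
knob [0.58373777 0.20546261 0.0565    ]
[-491.97567279 -688.81827497  -23.07607746] [[-9.33113794e-01  3.59580754e-01 -5.73144274e-04]
 [ 3.59581172e-01  9.33113246e-01 -1.02512474e-03]
 [ 1.66193387e-04 -1.16264993e-03 -9.99999310e-01]]
```

View pics/d.png

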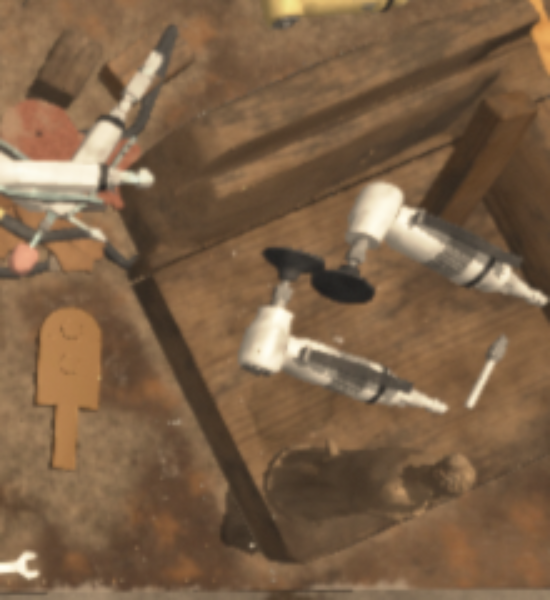

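View pics/e.png

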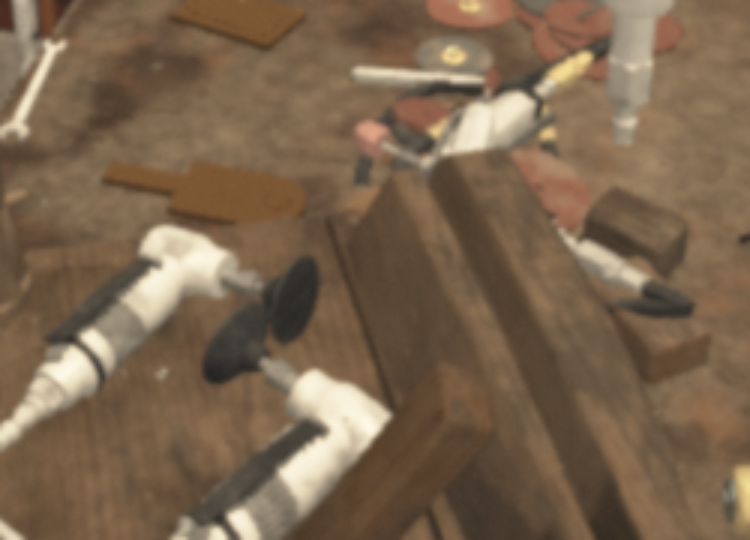

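```bash
python3 - <<'E'
from h import *
s=state();print(totool([0.60,0.11,0.20],s))
T=cam('top');S=cam('side')
print('board corner',tri(T,(476,172),S,(310,292.5)), 'beam top',tri(T,(420+130/2.5,60+170/2.5),S,(200+435/3,220+175/3)))
E
```

```text
[-520.39102547 -206.27416349   26.35820432]
board corner (array([ 0.63341255, -0.39864535,  0.03637967]), np.float64(0.01124928652981181)) beam top (array([ 0.70851589, -0.38328557,  0.071931  ]), np.float64(0.012215483541072908))
```

```bash
python3 -m creep '-20 -8 0 -0.05; -55 -22 3 -0.12; -95 -38 6 -0.2; -133 -53 9 -0.28; -170 -68 11 -0.36; -208 -83 13 -0.36; -246 -98 15 -0.36; -284 -113 17 -0.36; -322 -128 19 -0.36; -360 -143 21 -0.36; -398 -158 23 -0.36; -436 -173 25 -0.36'
```

```text
time_s: 1.15
tool_pos: [0.5345, 0.1699, 0.2014]
tool_rot: [-0.013, -3.141, -0.0]
ft_force: [0.2, 0.3, 0.3]
finger_gap: 0.998
```

```bash
python3 -m creep '-25 -25 0 0; -50 -50 0 0; -65 -60 0 0; -65 -60 0 0; -65 -60 0 0' 
python3 - <<'E'
from h import *
s=state();print(s['tool_pos'],s['tool_rot'],s['joint_velocities'].max())
cv2.imwrite('pics/w1.png',read_camera('wrist')[:,:,::-1]); np.save('w1.npy',[s['tool_pos'],s['tool_rot']])
E
```

```text
time_s: 1.57
tool_pos: [0.598, 0.1105, 0.2008]
tool_rot: [-0.015, -3.14, -0.0]
ft_force: [0.2, 0.1, 0.1]
finger_gap: 0.999
[0.59797084 0.11050593 0.20082165] [-1.50962493e-02 -3.13997173e+00 -4.70519729e-04] 0.0342752712672132
```

View pics/w1.png

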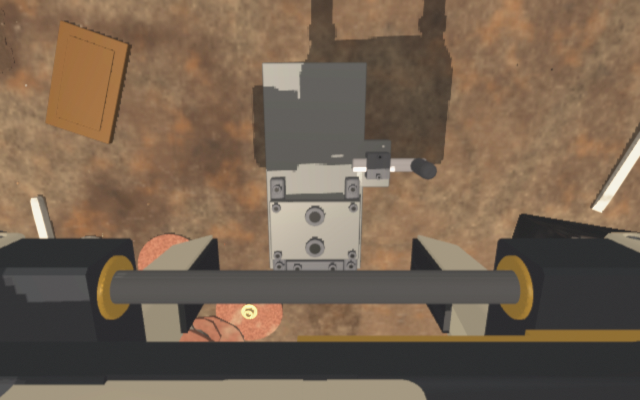

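The wrist view shows the jig's front corners at about (263,63) and (366,63), the bushes at (315,216) and (315,247), and the knob top at about (425,168). I'll take a second wrist view for heights on the way to the plate.

```bash
python3 -m creep '0 -35 0 0; 0 -75 0 0; 0 -100 0 0; 0 -100 0 0; 0 -100 0 0' 
python3 - <<'E'
from h import *
s=state();print(s['tool_pos'],s['tool_rot'],s['joint_velocities'].max())
im=read_camera('wrist')[:,:,::-1];cv2.imwrite('pics/w2.png',im); np.save('w2.npy',[s['tool_pos'],s['tool_rot']])
a=cv2.imread('pics/w1.png')[50:280,250:450]
b=im[50:280,345:545]
cv2.imwrite('pics/w12.png',np.hstack([cv2.resize(x,None,fx=2,fy=2,interpolation=cv2.INTER_CUBIC) for x in(a,b)]))
E
```

```text
time_s: 2.03
tool_pos: [0.5964, 0.0113, 0.2019]
tool_rot: [-0.014, -3.141, -0.001]
ft_force: [0.3, 0.2, 0.9]
finger_gap: 1.002
[0.59643657 0.01131759 0.20194779] [-1.38653619e-02 -3.14135882e+00 -8.50195490e-04] 0.03705867084653103
```

View pics/w12.png

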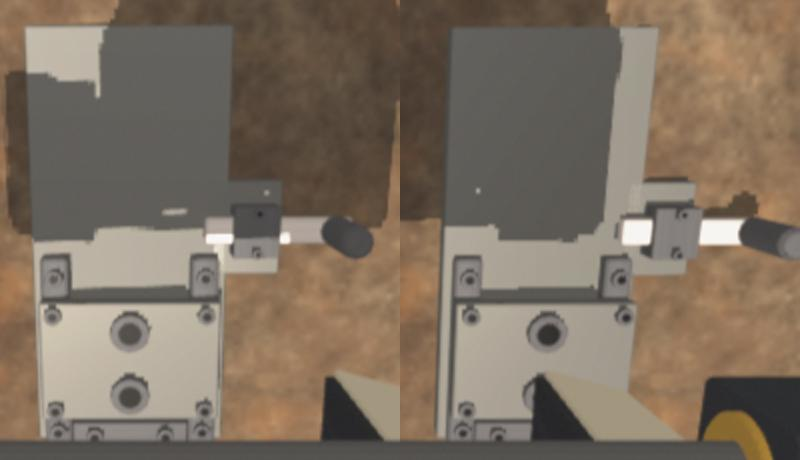

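```bash
python3 - <<'E'
from h import *
A=cam('wrist',np.load('w1.npy'));B=cam('wrist',np.load('w2.npy'));T=cam('top')
f=lambda p:((p[0]+.5)/2-.5+250,(p[1]+.5)/2-.5+50)
g=lambda p:((p[0]+.5)/2-.5+345,(p[1]+.5)/2-.5+50)
for n,a,b,z in [('fr-',(25,27),(52,28),.012),('fr+',(232,26),(258,28),.012),('bush1',(129,331),(147,331),.036),('screwL',(56,276),(68,276),.021),('screwR',(207,277),(218,278),.021),('knobtop',(357,241),(390,243),.0565)]:
    P,e=tri(A,f(a),B,g(b)); print(n,P.round(4),round(e,4),onz(A,f(a),z).round(4),onz(B,g(b),z).round(4))
for p in [(41,255),(70,255),(190,254),(218,254)]: print('mouth',onz(A,f(p),.021).round(4))
print('bush2',onz(A,f((129,397)),.036))
s=state();print(totool([0.575,-0.34,0.17],s))
E
```

```text
fr- [0.4898 0.0643 0.0125] 0.0 [0.4897 0.0642 0.012 ] [0.4897 0.0644 0.012 ]
fr+ [0.4904 0.1588 0.0122] 0.0004 [0.4902 0.1589 0.012 ] [0.4906 0.1589 0.012 ]
bush1 [0.6282 0.1104 0.0355] 0.0 [0.6281 0.1104 0.036 ] [0.6281 0.1102 0.036 ]
screwL [0.6049 0.0748 0.0184] 0.0001 [0.6044 0.0751 0.021 ] [0.6043 0.0744 0.021 ]
screwR [0.6065 0.1489 0.0179] 0.0004 [0.6056 0.1485 0.021 ] [0.606  0.1476 0.021 ]
knobtop [0.5841 0.2113 0.0487] 0.0006 [0.5825 0.2088 0.0565] [0.583  0.2064 0.0565]
mouth [0.5939 0.0683 0.021 ]
mouth [0.5941 0.0823 0.021 ]
mouth [0.5942 0.1401 0.021 ]
mouth [0.5943 0.1536 0.021 ]
bush2 [0.66157798 0.11001277 0.036     ]
[  18.89695189 -352.49211208   31.66973243]
```

Heights came out at 12.5 mm for the base and 35.5 mm for the bushes, which fits the text. That puts the jig mouth at about (0.595, 0.111) with yaw about -0.007. Now to the plate.

```bash
python3 -m creep '2 -25 2 0.02; 4 -62 6 0.06; 6 -102 10 0.08; 8 -142 14 0.08; 10 -182 18 0.08; 12 -222 22 0.08; 14 -262 26 0.08; 16 -300 30 0.08; 18 -335 32 0.08; 18 -352 32 0.08; 18 -352 32 0.08; 18 -352 32 0.08' 
python3 - <<'E'
from h import *
s=state();print(s['tool_pos'],s['tool_rot'],s['joint_velocities'].max())
im=read_camera('wrist')[:,:,::-1];cv2.imwrite('pics/w3.png',im); np.save('w3.npy',[s['tool_pos'],s['tool_rot']])
E
```

```text
time_s: 3.08
tool_pos: [0.5769, -0.3393, 0.1693]
tool_rot: [-0.137, -3.138, -0.002]
ft_force: [0.2, 1.2, 0.1]
finger_gap: 1.004
[ 0.57688114 -0.33934571  0.16929418] [-1.37178904e-01 -3.13832268e+00 -1.91769892e-03] 0.03023099477811387
```

View pics/w3.png

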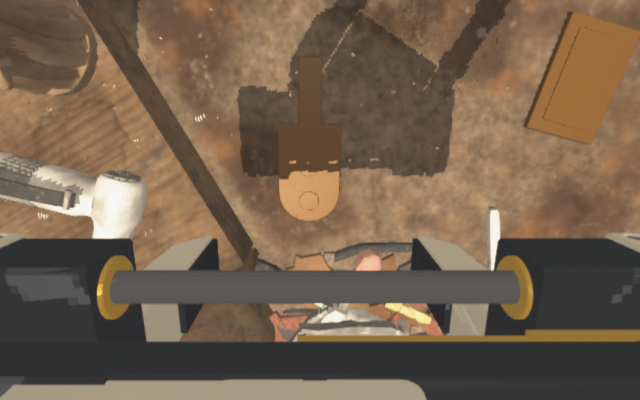

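```bash
cat > plate.py <<'E'
from h import *
import sys
def meas(im,pose,z=.007,cut=238):
    C=cam('wrist',pose)
    hsv=cv2.cvtColor(im,cv2.COLOR_BGR2HSV)
    return C,hsv
E
python3 - <<'E'
from h import *
im=cv2.imread('pics/w3.png')
cv2.imwrite('pics/w3c.png',cv2.resize(im[40:240,230:400],None,fx=3,fy=3,interpolation=cv2.INTER_CUBIC))
hsv=cv2.cvtColor(im,cv2.COLOR_BGR2HSV)
for p in [(311,80),(311,140),(310,205),(270,140),(230,200)]: print(p,hsv[p[1],p[0]])
A=cam('wrist',np.load('w3.npy'))
for n,p in [('nose',(310,220)),('tailend',(311,56)),('t+',(322,90)),('t-',(299.5,90)),('s+',(341,124)),('s-',(278.5,124)),('spot',(309,201))]: print(n,onz(A,p,.007).round(4))
E
```

```text
(311, 80) [ 15 119 101]
(311, 140) [ 14 126  97]
(310, 205) [ 15 130 210]
(270, 140) [12 93 74]
(230, 200) [ 16  93 159]
nose [ 0.6106 -0.346   0.007 ]
tailend [ 0.4668 -0.332   0.007 ]
t+ [ 0.4948 -0.3251  0.007 ]
t- [ 0.4931 -0.3444  0.007 ]
s+ [ 0.5248 -0.3108  0.007 ]
s- [ 0.5199 -0.3656  0.007 ]
spot [ 0.5921 -0.3453  0.007 ]
```

View pics/w3c.png

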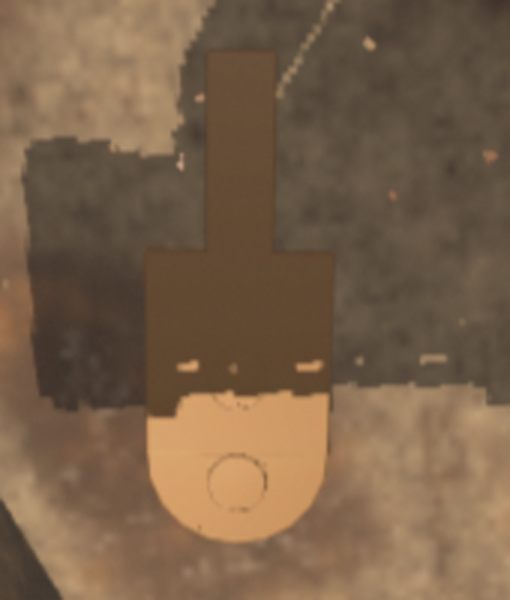

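```bash
python3 -m creep '10 -1 15 0.01; 20 -3 45 0.01; 27 -4 75 0.01; 27 -4 90 0.01; 27 -4 90 0.01; 27 -4 90 0.01' 76
python3 - <<'E'
from h import *
s=state();print(s['tool_pos'],s['tool_rot'],s['joint_velocities'].max())
im=read_camera('wrist')[:,:,::-1];cv2.imwrite('pics/w4.png',im); np.save('w4.npy',[s['tool_pos'],s['tool_rot']])
E
```

```text
time_s: 3.63
tool_pos: [0.5498, -0.3401, 0.0798]
tool_rot: [-0.15, -3.137, -0.002]
ft_force: [-0.2, -0.5, 0.8]
finger_gap: 0.83
[ 0.54983713 -0.34012144  0.07984041] [-1.49861516e-01 -3.13741922e+00 -1.54074616e-03] 0.0049228987546664485
```

View pics/w4.png

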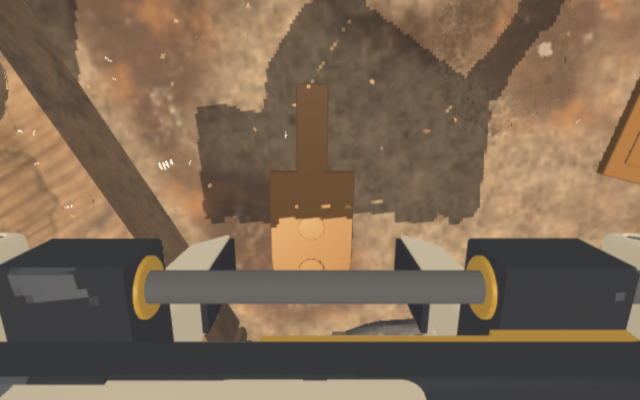

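```bash
python3 - <<'E'
from h import *
im=cv2.imread('pics/w4.png')
A=cam('wrist',np.load('w3.npy'));B=cam('wrist',np.load('w4.npy'))
for n,p,q in [('te-',(299,56.5),(296,84)),('te+',(322,56.5),(328,84)),('s+',(341,124),(353,172)),('s-',(278.5,124),(270.5,172))]: print(n,[np.round(x,4) for x in tri(A,p,B,q)],onz(B,q,.007).round(4))
C=(0.5495,-0.3405);s=state();print(totool([*C,.003],s))
E
```

```text
te- [array([ 0.4671, -0.3424,  0.014 ]), np.float64(0.001)] [ 0.4665 -0.3432  0.007 ]
te+ [array([ 0.4687, -0.3234,  0.0121]), np.float64(0.0007)] [ 0.4684 -0.3235  0.007 ]
s+ [array([ 0.5249, -0.3113,  0.0066]), np.float64(0.0011)] [ 0.5249 -0.3118  0.007 ]
s- [array([ 0.5199, -0.3659,  0.0057]), np.float64(0.0003)] [ 0.5197 -0.3659  0.007 ]
[ 1.20322612  0.51338981 78.07684156]
```

Heights at the shoulders agree with 7 mm, and the plane-cast positions agree between the two views. I'll descend and grip.

```bash
python3 -m creep '1 0 25 0; 1 0 50 0; 1 0 65 0; 1 0 72 0; 1 0 76 0; 1 0 76 0; 1 0 76 0'; python3 -m creep '0 0 0 0; 0 0 0 0; 0 0 0 0; 0 0 0 0; 0 0 0 0; 0 0 0 0' 40
```

```text
time_s: 4.27
tool_pos: [0.5492, -0.3426, 0.0053]
tool_rot: [0.153, 3.136, -0.002]
ft_force: [0.7, -0.5, 0.9]
finger_gap: 0.827
time_s: 4.77
tool_pos: [0.5484, -0.3423, 0.0043]
tool_rot: [0.154, 3.137, -0.001]
ft_force: [-0.2, 0.4, 3.3]
finger_gap: 0.599
```

```bash
python3 -m creep '0 0 -8 0; 0 0 -25 0; 0 0 -50 0; 0 0 -75 0; 4 20 -85 -0.02; 9 50 -90 -0.05; 14 85 -90 -0.09; 20 120 -90 -0.09; 25 155 -90 -0.09; 31 190 -90 -0.09; 37 225 -90 -0.09; 43 260 -90 -0.09'
python3 - <<'E'
from h import *
s=state();print(s['tool_pos'],s['tool_rot'],s['finger_gap']);print(totool([.523,.1113,.08],s))
E
```

```text
time_s: 5.77
tool_pos: [0.5299, -0.0775, 0.0936]
tool_rot: [-0.013, -3.141, -0.001]
ft_force: [1.0, 0.2, -3.1]
finger_gap: 0.6
[ 0.52985446 -0.07749799  0.09356003] [-1.26790169e-02 -3.14050298e+00 -5.76246577e-04] 0.6000675237568621
[  8.36417174 188.73155479  13.63739638]
```

```bash
python3 -m creep '2 35 0 0; 4 70 0 0; 5 105 0 0; 6 140 0 0; 7 168 0 0; 7 183 0 0; 7 187 0 0; 7 187 0 0; 7 187 0 0; 7 187 0 0' 
python3 - <<'E'
from h import *
s=state();print(s['tool_pos'],s['tool_rot'],s['finger_gap']);print(totool([.523,.1113,.0163],s))
im=read_camera('wrist')[:,:,::-1];cv2.imwrite('pics/w5.png',im); np.save('w5.npy',[s['tool_pos'],s['tool_rot']])
E
```

```text
time_s: 6.6
tool_pos: [0.5252, 0.1067, 0.0936]
tool_rot: [-0.014, -3.141, 0.0]
ft_force: [-0.9, -0.3, -4.1]
finger_gap: 0.595
[0.52519173 0.1067152  0.09361911] [-1.40514335e-02 -3.14116307e+00  4.53035729e-04] 0.5948788017379125
[ 2.2019767   4.58744654 77.31866315]
```

View pics/w5.png

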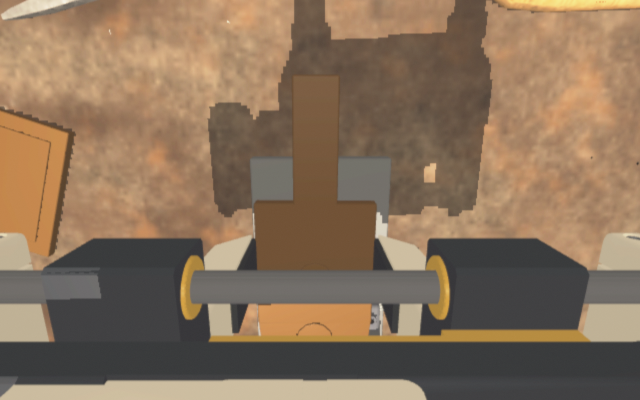

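```bash
python3 -m creep '1 2 10 0; 2 4 30 0; 2 4.5 50 0; 2 4.5 64 0; 2 4.5 71 0; 2 4.5 74 0; 2 4.5 74 0; 2 4.5 74 0'
python3 - <<'E'
from h import *
s=state();print(s['tool_pos'],s['tool_rot'],s['ft_force'])
im=read_camera('wrist')[:,:,::-1];cv2.imwrite('pics/w6.png',im); np.save('w6.npy',[s['tool_pos'],s['tool_rot']])
E
```

```text
time_s: 7.32
tool_pos: [0.5238, 0.1122, 0.0202]
tool_rot: [0.013, 3.141, 0.0]
ft_force: [2.0, -0.7, -3.0]
finger_gap: 0.596
[0.52378067 0.11221943 0.02017233] [1.27976806e-02 3.14055355e+00 2.29404196e-04] [ 2.00428189 -0.65493802 -3.01460224]
```

View pics/w6.png

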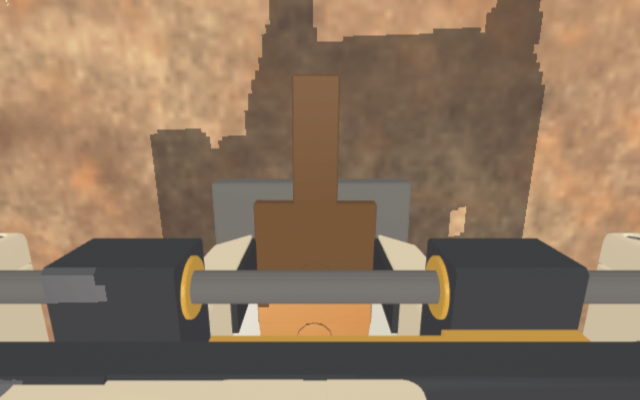

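```bash
python3 -m creep '0 -1.5 1.5 0; 0 -1.5 2.5 0; 0 -1.5 3.3 0; 0 -1.5 3.7 0;0 -1.5 3.7 0;0 -1.5 3.7 0'
```

```text
time_s: 7.87
tool_pos: [0.5234, 0.1108, 0.0163]
tool_rot: [0.012, 3.141, 0.0]
ft_force: [-1.0, -0.6, 0.8]
finger_gap: 0.595
```

Contact has been made (0.8 N up, against -3 N while carrying). I'll release with a modest opening and rise.

```bash
python3 -m creep '0 0 0 0; 0 0 0 0; 0 0 0 0; 0 0 0 0' 72; python3 -m creep '0 0 -10 0; 0 0 -30 0; 15 0 -50 0; 30 0 -60 0; 30 0 -60 0; 30 0 -60 0'
python3 - <<'E'
from h import *
s=state();print(s['tool_pos'],s['tool_rot'],s['ft_force'])
im=read_camera('wrist')[:,:,::-1];cv2.imwrite('pics/w7.png',im); np.save('w7.npy',[s['tool_pos'],s['tool_rot']])
cv2.imwrite('pics/s7.png',read_camera('side')[:,:,::-1])
E
```

```text
time_s: 8.2
tool_pos: [0.5235, 0.1109, 0.0162]
tool_rot: [0.012, 3.141, 0.0]
ft_force: [-0.6, -0.4, -0.1]
finger_gap: 0.776
time_s: 8.7
tool_pos: [0.4937, 0.1112, 0.0771]
tool_rot: [0.012, 3.139, 0.0]
ft_force: [0.8, -0.3, -0.6]
finger_gap: 0.784
[0.49366659 0.11120903 0.07707949] [1.19610600e-02 3.13940176e+00 3.87321734e-04] [ 0.83175667 -0.28799301 -0.628995  ]
```

View pics/w7.png

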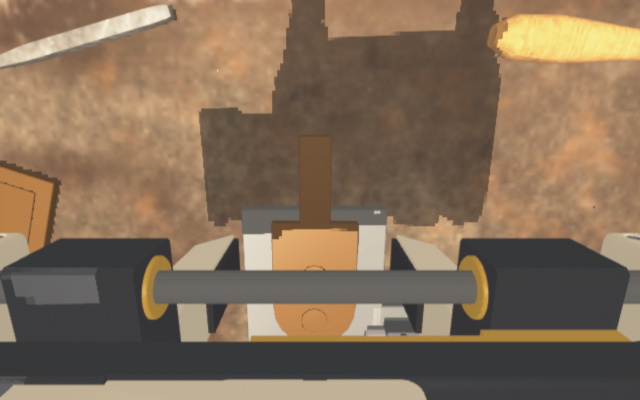

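The plate lies flat and centred on the front. The shoulders are at columns 272 to 358 against base corners at 243 to 386, and the tail end is at row 136. Next I'll compute the tail grasp.

```bash
python3 - <<'E'
from h import *
im=cv2.imread('pics/w7.png')
cv2.imwrite('pics/w7c.png',cv2.resize(im[125:270,230:400],None,fx=4,fy=4,interpolation=cv2.INTER_CUBIC))
A=cam('wrist',np.load('w7.npy'))
te=onz(A,(315,136),.019); sh=onz(A,(315,222),.019);no=onz(A,(314,341),.019)
print(te,sh,no,onz(A,(243,208),.012),onz(A,(386,208),.012))
s=state();print(totool([te[0]+.0275,te[1],.0155],s))
im=cv2.imread('pics/s7.png');cv2.imwrite('pics/s7c.png',cv2.resize(im[120:220,250:400],None,fx=5,fy=5,interpolation=cv2.INTER_CUBIC))
E
```

```text
[0.4418107  0.11229229 0.019     ] [0.49603104 0.11186665 0.019     ] [0.5839337  0.11047374 0.019     ] [0.48833878 0.0649438  0.012     ] [0.48911456 0.15828598 0.012     ]
[24.59396259  0.99521003 60.43402805]
```

View pics/w7c.png

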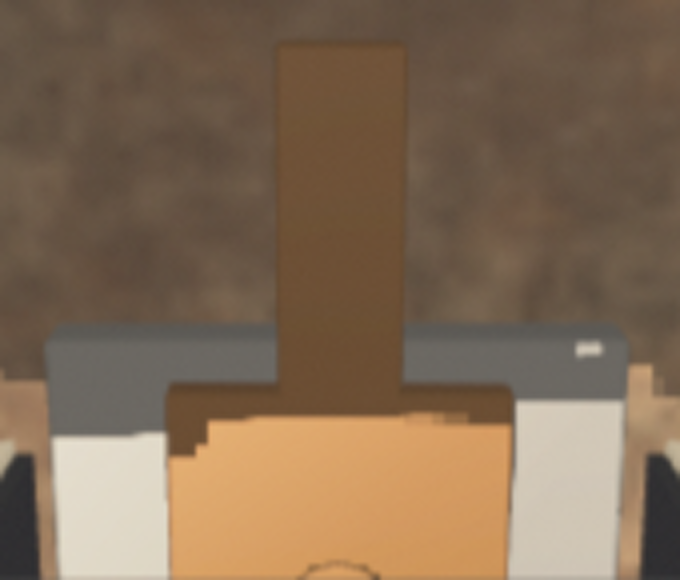

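View pics/s7c.png

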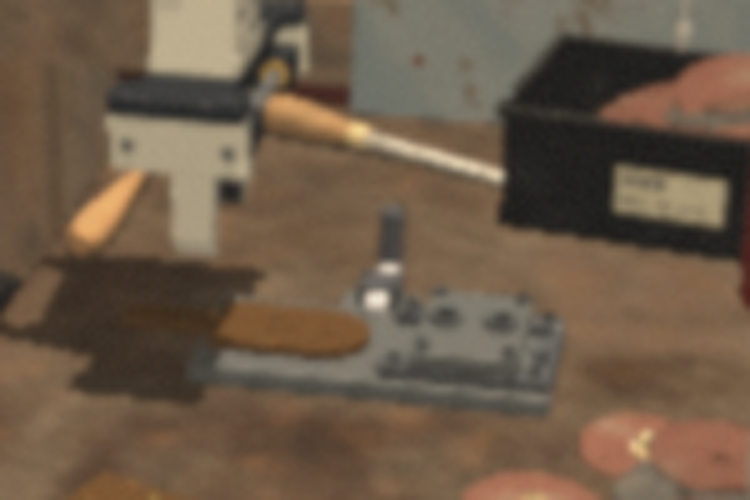

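```bash
python3 -m creep '10 0.5 5 0; 24 1 20 0; 24.5 1 42 0; 24.5 1 54 0; 24.5 1 60 0; 24.5 1 61 0; 24.5 1 61 0; 24.5 1 61 0' 46; python3 -m creep '0 0 0 0; 0 0 0 0; 0 0 0 0; 0 0 0 0; 0 0 0 0' 10
```

```text
time_s: 9.47
tool_pos: [0.4694, 0.1123, 0.0153]
tool_rot: [0.012, 3.141, 0.0]
ft_force: [1.2, -0.1, 0.7]
finger_gap: 0.499
time_s: 9.88
tool_pos: [0.4689, 0.1123, 0.0153]
tool_rot: [0.012, 3.141, 0.0]
ft_force: [-1.4, -1.3, 2.7]
finger_gap: 0.207
```

```bash
python3 -m creep '-3 0 0 0; -8 0 0 0; -13 0 0 0; -18 0 0 0; -23 0 0 0; -28 0 0 0; -30 0 0 0; -30 0 0 0'
python3 - <<'E'
from h import *
cv2.imwrite('pics/t8.png',cv2.resize(read_camera('top')[140:260,180:310,::-1],None,fx=5,fy=5,interpolation=cv2.INTER_CUBIC))
s=state();np.save('w8.npy',[s['tool_pos'],s['tool_rot']])
cv2.imwrite('pics/w8.png',read_camera('wrist')[:,:,::-1])
E
```

```text
time_s: 10.55
tool_pos: [0.4998, 0.1121, 0.0153]
tool_rot: [0.012, 3.14, 0.0]
ft_force: [-0.2, -0.5, 4.2]
finger_gap: 0.204
```

View pics/t8.png

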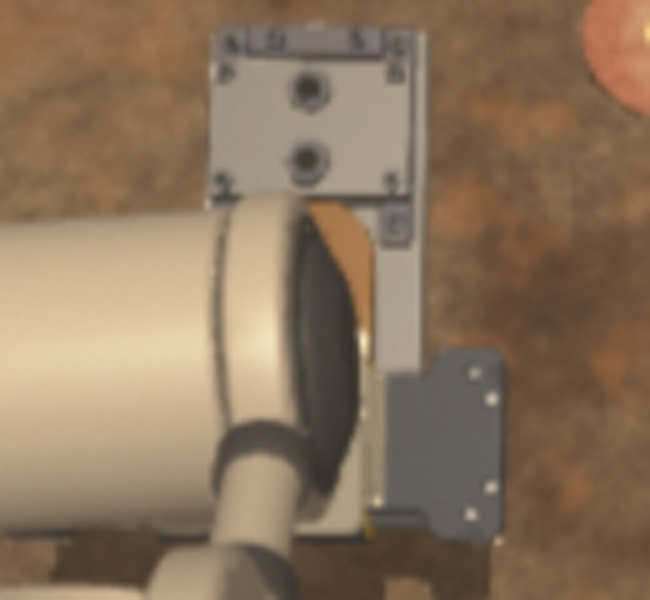

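View pics/w8.png

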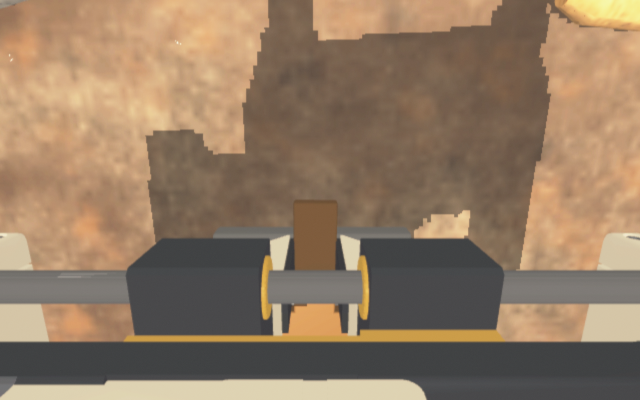

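```bash
python3 -m creep '-3 -0.5 0 0; -7 -1 0 0; -11 -1 0 0; -15 -1 0 0; -19 -1 0 0; -23 -1 0 0; -27 -1 0 0; -30 -1 0 0; -30 -1 0 0'
```

```text
time_s: 11.4
tool_pos: [0.5291, 0.1108, 0.0153]
tool_rot: [0.012, 3.141, 0.0]
ft_force: [-0.4, -0.6, 6.0]
finger_gap: 0.208
```

```bash
python3 -m creep '-3 0 0 0; -7 0 0 0; -11 0 -0.3 0; -15 0 -0.3 0; -19 0 -0.3 0; -23 0 -0.3 0; -26 0 -0.3 0; -28 0 -0.3 0; -28 0 -0.3 0'
```

```text
time_s: 12.15
tool_pos: [0.5575, 0.1106, 0.0153]
tool_rot: [0.012, 3.141, 0.0]
ft_force: [0.2, -0.3, 3.2]
finger_gap: 0.21
```

```bash
python3 -m creep '-1 0 0 0; -2 0 0 0; -3 0 0 0; -4 0 0 0; -4 0 0 0'; python3 -m creep '-1 0 0 0; -2 0 0 0; -2 0 0 0'
```

```text
time_s: 12.57
tool_pos: [0.5609, 0.1106, 0.0153]
tool_rot: [0.012, 3.141, 0.0]
ft_force: [-2.0, -0.3, 4.4]
finger_gap: 0.205
time_s: 12.82
tool_pos: [0.5629, 0.1106, 0.0153]
tool_rot: [0.012, 3.141, 0.0]
ft_force: [-2.2, -0.2, 3.9]
finger_gap: 0.21
```

```bash
python3 -m creep '-1 0 0 0; -2 0 0 0; -2 0 0 0'; python3 -m creep '-1 0 0 0; -2 0 0 0; -2 0 0 0'
```

```text
time_s: 13.07
tool_pos: [0.5641, 0.1106, 0.0153]
tool_rot: [-0.012, -3.14, -0.0]
ft_force: [-4.2, 1.0, 7.4]
finger_gap: 0.211
time_s: 13.32
tool_pos: [0.5643, 0.1106, 0.0153]
tool_rot: [-0.012, -3.136, 0.0]
ft_force: [-11.1, -0.2, 11.3]
finger_gap: 0.209
```

It is stopped at about x=0.564 with 11 N back-force, so it is home. I'll ease off, release and look.

```bash
python3 -m creep '2 0 0 0; 2 0 0 0' ; python3 -m creep '0 0 0 0; 0 0 0 0; 0 0 0 0; 0 0 0 0' 42; python3 -m creep '0 0 -10 0; 0 0 -30 0; 20 0 -60 0; 45 0 -85 0; 60 0 -100 0; 60 0 -100 0; 60 0 -100 0'
python3 - <<'E'
from h import *
s=state();np.save('w9.npy',[s['tool_pos'],s['tool_rot']]);print(s['tool_pos'],s['tool_rot'])
im=read_camera('wrist')[:,:,::-1];cv2.imwrite('pics/w9.png',im)
cv2.imwrite('pics/w9c.png',cv2.resize(im[130:280,230:430],None,fx=4,fy=4,interpolation=cv2.INTER_CUBIC))
E
```

```text
time_s: 13.48
tool_pos: [0.5641, 0.1106, 0.0153]
tool_rot: [-0.012, -3.141, -0.0]
ft_force: [-3.1, -0.2, 5.7]
finger_gap: 0.209
time_s: 13.82
tool_pos: [0.5651, 0.1105, 0.0151]
tool_rot: [0.012, 3.141, 0.0]
ft_force: [-0.2, -0.2, 0.3]
finger_gap: 0.438
time_s: 14.4
tool_pos: [0.5055, 0.1111, 0.1168]
tool_rot: [0.012, 3.138, 0.0]
ft_force: [0.4, -0.6, 0.1]
finger_gap: 0.455
[0.50545183 0.11112739 0.1167546 ] [1.18529503e-02 3.13813272e+00 4.38464761e-04]
```

View pics/w9.png

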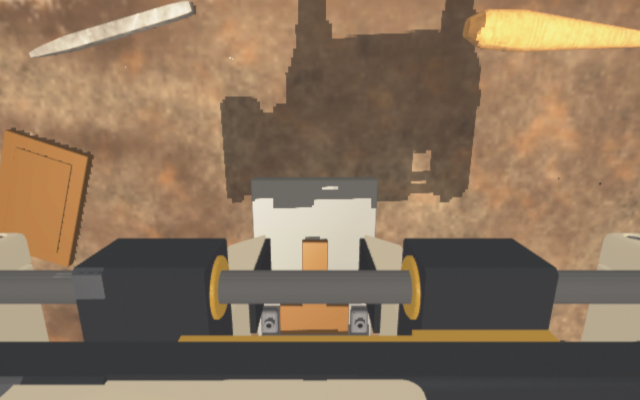

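```bash
python3 - <<'E'
from h import *
A=cam('wrist',np.load('w9.npy'))
f1=onz(A,(253,181),.012);f2=onz(A,(377,181),.012);te=onz(A,(315,240),.019);sh=onz(A,(285,305),.019)
print(f1,f2,te,sh,te-(f1+f2)/2)
s=state();K=[.583,.208];print(totool([K[0],.208+.05,.12],s))
E
```

```text
[0.49047643 0.06532524 0.012     ] [0.49124274 0.15868365 0.012     ] [0.53551346 0.11163988 0.019     ] [0.5912533  0.08698954 0.019     ] [ 0.04465387 -0.00036457  0.007     ]
[-76.36096505 147.57182111  -4.0901065 ]
```

The tail end is 44.7 mm behind the base front edge, where 45 mm is expected when home. Now the bolt: I'll move beyond the knob with the fingers closed.

```bash
python3 -m creep '-10 20 0 0; -25 48 0 0; -40 80 0 0; -56 110 0 0; -70 135 0 0; -76 147 0 0; -76 149 0 0; -76 149 0 0; -76 149 0 0' 0
python3 - <<'E'
from h import *
s=state();np.save('w10.npy',[s['tool_pos'],s['tool_rot']]);print(s['tool_pos'],s['tool_rot'])
im=read_camera('wrist')[:,:,::-1];cv2.imwrite('pics/w10.png',im)
t=read_camera('top')[:,:,::-1];cv2.imwrite('pics/t10.png',cv2.resize(t[130:270,130:310],None,fx=4,fy=4,interpolation=cv2.INTER_CUBIC))
t=read_camera('side')[:,:,::-1];cv2.imwrite('pics/s10.png',cv2.resize(t[120:220,250:400],None,fx=5,fy=5,interpolation=cv2.INTER_CUBIC))
E
```

```text
time_s: 15.2
tool_pos: [0.5815, 0.2586, 0.114]
tool_rot: [-0.012, -3.139, 0.001]
ft_force: [-0.6, -0.7, -0.3]
finger_gap: 0.005
[0.58146268 0.25863762 0.11402322] [-1.24771242e-02 -3.13946465e+00  1.47874540e-03]
```

View pics/w10.png

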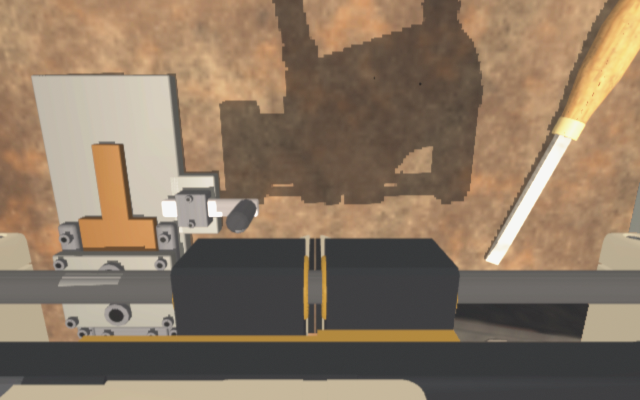

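View pics/t10.png

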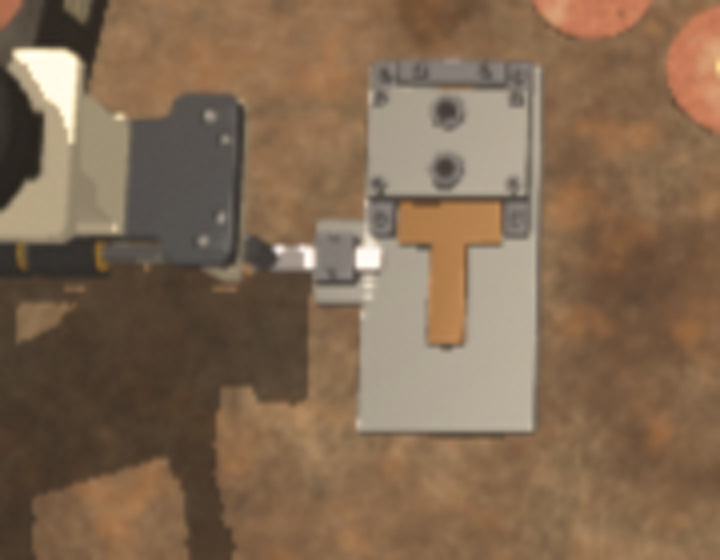

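View pics/s10.png

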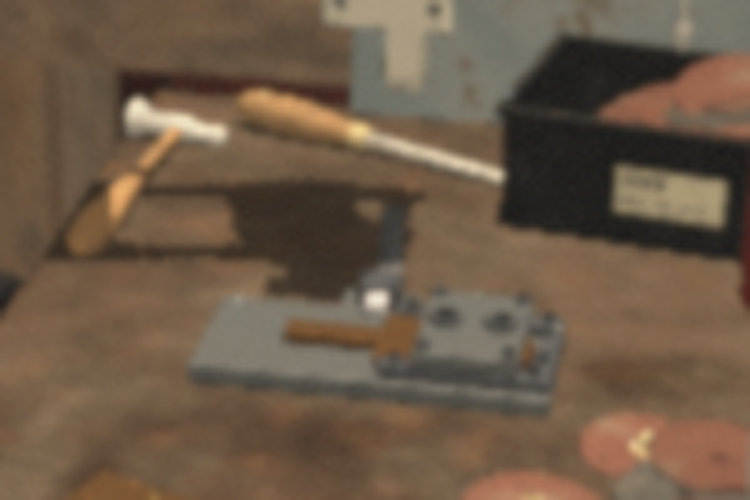

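```bash
python3 - <<'E'
from h import *
A=cam('wrist',np.load('w10.npy'))
print('knob',onz(A,(237,221),.0565),'foot',onz(A,(247,207),.0215),onz(A,(240,200),.03))
B=cam('wrist',np.load('w1.npy'));print(tri(A,(237,221),B,(428.5,170.5)))
s=state();print(totool([.5835,.259,.036],s))
E
```

```text
knob [0.58231377 0.20954253 0.0565    ] foot [0.58280712 0.20945826 0.0215    ] [0.57530001 0.20651597 0.03      ]
(array([0.58274422, 0.20933253, 0.0555021 ]), np.float64(0.00021986480208628065))
[-1.80112448  0.73146273 79.20005354]
```

```bash
python3 -m creep '-1 0 20 0; -2 0 45 0; -2 0 65 0; -2 0 75 0; -2 0 78 0; -2 0 78 0'; python3 -m creep '0 -4 0 0; 0 -10 0 0; 0 -16 0 0; 0 -20 0 0; 0 -24 0 0; 0 -28 0 0; 0 -32 0 0; 0 -32 0 0'
```

```text
time_s: 15.85
tool_pos: [0.5838, 0.2589, 0.0371]
tool_rot: [-0.013, -3.141, 0.0]
ft_force: [-0.1, -0.3, -0.1]
finger_gap: 0.007
time_s: 16.52
tool_pos: [0.5838, 0.2268, 0.0376]
tool_rot: [0.013, 3.141, 0.0]
ft_force: [0.1, 0.5, 1.0]
finger_gap: 0.005
```

```bash
python3 -m creep '0 -2 0 0; 0 -5 0 0; 0 -8 0 0; 0 -11 0 0; 0 -14 0 0; 0 -16 0 0; 0 -16 0 0'
python3 - <<'E'
from h import *
s=state();np.save('w11.npy',[s['tool_pos'],s['tool_rot']]);print(s['tool_pos'],s['ft_force'])
cv2.imwrite('pics/w11.png',read_camera('wrist')[:,:,::-1])
E
```

```text
time_s: 17.1
tool_pos: [0.5835, 0.2108, 0.0373]
tool_rot: [-0.013, -3.141, 0.0]
ft_force: [0.6, 1.3, 0.4]
finger_gap: 0.004
[0.58352333 0.21084409 0.03730651] [0.57700405 1.32125702 0.3555023 ]
```

View pics/w11.png

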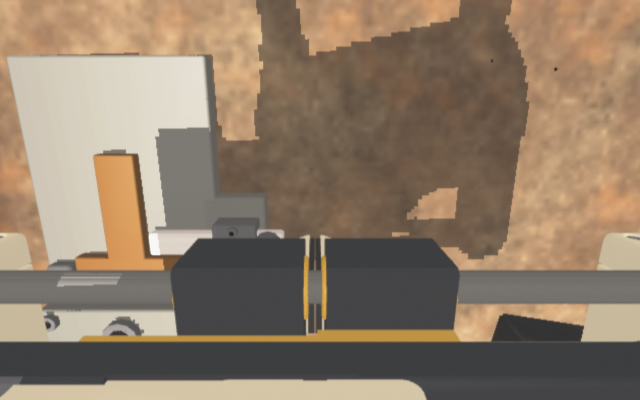

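```bash
python3 -m creep '0 -1 0 0; 0 -2 0 0; 0 -2 0 0'; python3 -m creep '0 -1 0 0; 0 -2 0 0; 0 -2 0 0'
```

```text
time_s: 17.4
tool_pos: [0.5834, 0.2102, 0.0373]
tool_rot: [-0.012, -3.142, -0.002]
ft_force: [0.0, 4.2, 0.1]
finger_gap: 0.006
time_s: 17.65
tool_pos: [0.5834, 0.2098, 0.0374]
tool_rot: [0.012, 3.141, 0.006]
ft_force: [0.6, 10.0, -0.5]
finger_gap: 0.004
```

A hard stop: 10 N with no more movement. I'll back off, lift and check.

```bash
python3 -m creep '0 6 0 0; 0 18 0 0; 0 30 -10 0; 0 40 -40 0; 0 60 -75 0; 0 80 -90 0; 0 80 -90 0; 0 80 -90 0'
python3 - <<'E'
from h import *
s=state();np.save('w12.npy',[s['tool_pos'],s['tool_rot']]);print(s['tool_pos'],s['tool_rot'],s['ft_force'])
im=read_camera('wrist')[:,:,::-1];cv2.imwrite('pics/w12.png',im)
t=read_camera('top')[:,:,::-1];cv2.imwrite('pics/t12.png',t);cv2.imwrite('pics/t12c.png',cv2.resize(t[130:270,180:360],None,fx=4,fy=4,interpolation=cv2.INTER_CUBIC))
E
```

```text
time_s: 18.32
tool_pos: [0.5841, 0.2885, 0.128]
tool_rot: [0.009, 3.14, 0.0]
ft_force: [-0.7, -0.5, -1.3]
finger_gap: 0.005
[0.58409488 0.28853785 0.12796529] [9.06179460e-03 3.13989466e+00 3.11648585e-06] [-0.66543987 -0.48952075 -1.33755962]
```

View pics/w12.png

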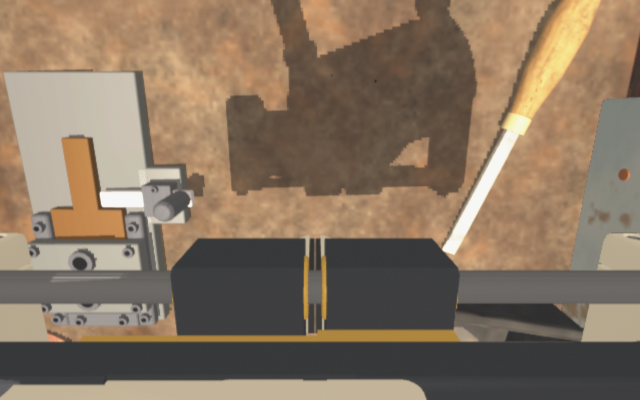

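View pics/t12c.png

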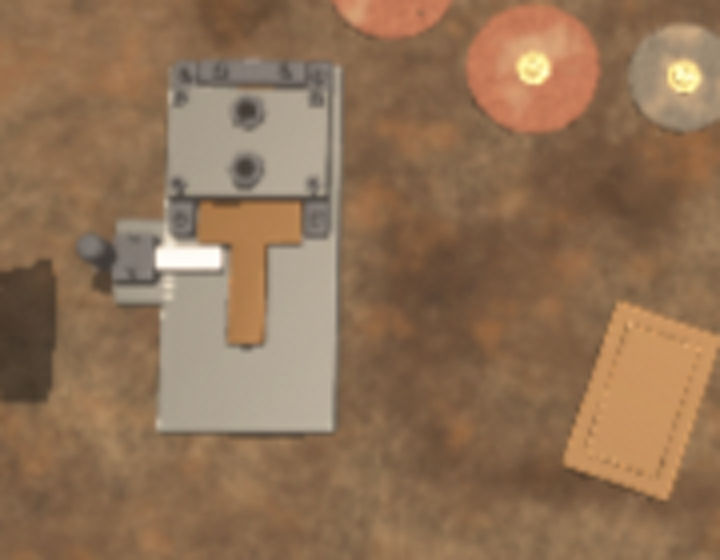

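```bash
python3 - <<'E'
from h import *
T=cam('top');g=lambda p:((p[0]+.5)/4-.5+180,(p[1]+.5)/4-.5+130)
A=cam('wrist',np.load('w12.npy'))
n=onz(T,g((222,258)),.0215);e1=onz(T,g((158,432)),.012);e2=onz(T,g((334,432)),.012);te=onz(T,g((245,343)),.019)
print('nose y_j',n[1]-(e1[1]+e2[1])/2+.0007,'tail end from front',te[0]-(e1[0]+e2[0])/2,'tail y',te[1]-(e1[1]+e2[1])/2)
n=onz(A,(100,199),.0215);t0=onz(A,(63.5,139),.019);t1=onz(A,(92,139),.019);f1=onz(A,(6,72),.012);f2=onz(A,(142,71),.012)
print('wrist: nose y_j',n[1]-(f1[1]+f2[1])/2+.0007,'tailend',(t0+t1)[0]/2-(f1+f2)[0]/2,'ylat',(t0+t1)[1]/2-(f1+f2)[1]/2+.0004)
E
```

```text
nose y_j 0.013977353505968647 tail end from front 0.047456713867704337 tail y 0.0003578747522778869
wrist: nose y_j 0.010053541040222165 tailend 0.047840583286582083 ylat -0.0008791661371117508
```

```bash
python3 -c "
from workcell import *
print(state()['time_s']);print(sign_off())"
```

```text
18.4167
the job is handed in; nothing more can be done
None
```

The round-nosed plate is in the jig with its nose against the end stop, the bolt is pushed in behind it, and the job was handed in at 18.4 s. `sign_off()` reports no verdict, so this rests on my own checks.

I picked the plate up at its balance point and laid it on the jig's open front with its nose about 10 mm before the mouth. I let go, took it again by the tail and slid it in until it met the stop with 11 N back-force. Then I pushed the bolt's knob with closed fingers to a hard stop at 10 N and withdrew the arm clear of everything.

**Last checks**
- **Plate home:** the tail end was 44.7 mm from the base's front edge after release (45 mm when home). After locking it read 47.5 mm from the top camera and 47.8 mm from the wrist camera. The sideways offset was under 1 mm.
- **Bolt:** its nose was at jig y = 14.0 mm in the top view, which is fully in. The oblique wrist view said about 10 mm, which disagrees. I trusted the top view and the hard stop.
- **Knob position:** drawn out, the knob measured about 5 mm nearer the jig than the text says. I did not resolve this, but it made no difference to the push.
- **Square plate:** it looked unmoved in the last top view; I did not measure it, and the robot never went near it.

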